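# Check that the lidded tin clears the drawer-height gauge

### The job

Press the tin's raised lid fully home, then set the tin in the open mouth of the wooden height gauge and push it lengthways along the lane, under the fixed bar, until it comes up firmly against the end stop. Leave it standing there between the strips with its lid home. Do it gently: never force the lid, the gauge or the stop (about 25 N at most), and leave the ramekin and the kitchen timer where they are.

Things in the scene. Friction and masses are not known exactly. Their poses are not given: they have to be found in the camera images.
- tin: Plain metal oblong tin, 120 mm long (its x), 60 mm wide (its y), body 44 mm high, closed by a press-in lid; about 0.46 kg (varies 0.7 to 1.4 times). Origin at the centre of its underside. Either end may go first under the bar. Grip it across its 60 mm width on the body, under 44 mm: the lid is narrower. Sliding it on the worktop takes about 1.5 to 5 N.
- lid: The tin's press-in lid, 114 x 54 mm, centred on the tin; it only slides straight up and down in the tin. Its frame coincides with the tin's frame when the lid is home. It starts 5 to 7.5 mm too high. Stiff: it moves down under about 7 N and stays where it is left; when home it goes solid. If it stands high it catches on the gauge's bar.
- lid_top (a point): Centre of the lid's top face: 54 mm above the tin's underside when the lid is home, 59 to 61.5 mm at the start. The flat top can be pressed with the closed fingertips.
- gauge: Wooden height gauge fixed to the worktop, no floor (the tin slides on the worktop). Origin on the worktop under the middle of the bar; +x is the way the tin is pushed, from mouth to end stop, z up. Two guide strips 10 mm high, 10 mm wide bound the lane: inner faces at y = +-32.5 mm from x = -30 to 170 mm, flaring to +-44 mm at the mouth end, x = -110 mm.
- bar (a point): Middle of the underside of the gauge's fixed bar, 56 mm above the worktop. The bar lies along the gauge's y, 22 mm wide (x -11 to 11 mm), top at 70 mm, on two posts 70 mm high, inner faces y = +-32.5 mm, outer faces +-50.5 mm.
- mouth (a point): Point on the worktop, on the lane's middle line at gauge x = -95 mm: a tin centred here and along the lane stands in the mouth, clear of the bar.
- stop_block: Wooden block 34 x 62 x 42 mm fixed across the lane's far end, centre at gauge x = 165 mm; its frame is the gauge's frame. It carries the end stop: a steel screw with a round pad (24 mm across, 25 mm up, mid-lane) that does not give. Its face is locked between gauge x = 55 and 91 mm, not measured: the tin meets it with its centre at x = -5 to 31 mm, to be felt.
- ramekin: Small white ramekin, 67 mm across, 40 mm high, origin under its centre. Bystander, loose.
- kitchen_timer: White cube-like kitchen timer 76 x 62 x 62 mm, origin under its centre. Bystander, loose.
There are look-alikes about, which are no part of the job. What is shaped like the stop_block but purple or red is not meant.

How it is judged:
By the outcome, as a careful person would: the job done as asked, in the order asked, and still so for the second after the job is handed in, with the robot touching nothing.
It also fails if it takes over 61 s, if anything falls off the work surface, if the arm or the gripper's body presses on something with over 40 N, if the wrist force passes 120 N, or if a joint passes its speed limit or range.

### The arm

A 6-joint arm with a two-finger parallel gripper is mounted at the origin on a cart in front of the work surface, level with it; the furniture and walls round the work are solid. World frame = base frame: x ahead of the robot, y to its left, z up, the work surface at z = 0. Lengths are in mm, angles in rad, forces in N, time in s.
With the tool pointing down it reaches from about 325 to 900 mm from the base axis. Payload 3.5 kg.
Tool frame: the origin (TCP) lies midway between the tips of the shut fingers; the grasp point (between the pads) lies 19 mm behind it (arm.grip_depth is the z of the grasp point in the tool frame, in mm); z points along the fingers, y is the line along which they close (so a half turn about z gives the same grasp; the last joint's range is limited). The gripper opens to 85 mm and grips with 20 to 120 N. Pads are 22 mm wide; open, the fingers measure 114 mm over their backs; the gripper's body (76 mm by 85 mm) begins 54 mm behind the grasp point. The pads swing forward as they close: fully open they stand 13 mm farther back than shut.
Start: joints at [-0.103, 0.276, -0.026, 1.268, 0, 1.467], TCP at [624.997, -0.01, 231.313] pointing down, gripper open.
Joint ranges: [-3.12, 3.12], [-0.85, 1.88], [-1.08, 1.24], [-1.95, 2.15], [-1.57, 1.53], [-3.14, 3.14]. Speed limits (rad/s): [2.57, 2.57, 3.14, 3.14, 3.14, 3.14].

### API

Orientations are given as a rotation vector (axis times angle).
In Python, from plant import arm, cams, job, nets gives the robot as it stands.
- The arm moves only by the tool jog_arm, never from a script. Its argument "series" is a list that holds one entry, the list of rows, each a list of 7 numbers: the opening, from 0 (shut) to 1 (fully open), then the shift along the tool's x, y, z in cm, then the turn, a rotation vector about the tool's x, y, z in rad. A call has 1 to 20 rows; each row shifts and turns the commanded pose from where the row before left it, along the tool's axes as they then stand; what a row does not reach is not made up. A row lasts 1/8 s, in which the tool goes at most 62.5 mm and 10.7 degrees, less where a joint would pass 70% of its speed; a pose out of reach is approached as far as the arm can. A call with a gripper value outside its range is refused whole. The fingers move at their own pace and stop on an object; "force" is the grip in N (left out, the last holds). Time passes only in rows, so rows that do not move let the fingers close. It gives the time, the measured TCP pose, the force, the opening and the grip force at its end, in the units of the state.
- arm.get_state(): the state, without advancing time (a new reading comes with each control period).
- cams.capture(name): name is "scene" or "side" or "wrist"; returns the picture (480x640x3 uint8, red, green, blue); there is no depth.
- cams.camera_model(name): a dict with "mtx" (3x3 intrinsics, pixels), "extrinsics" (4x4, takes a point from world to camera coordinates). Camera axes: x right, y down, z forward; pixel columns grow to the right and rows downward; lengths in mm; the calibration is good to about 2 mm. A picture is of the moment at which its call begins: read the wrist's pose just before it. camera_model takes no time and is no camera call; for the wrist camera it gives the pose at the moment of the call.
- job.hand_in(): hands the job in; it is judged then, once.
Trained networks look in the newest picture that a camera, given by its name, has taken for a name from the list of things; names that differ only in an ending like _2 or _b are one class to them, and where a whole thing is asked for, a point or a joint stands for the part that bears it (a point fixed in the world has none). Each returns a list of dicts, best first, with "conf" (0 to 1); they miss things now and then, are a little off and sometimes report something else, mostly with a low value. They report only what shows in the picture. A call takes as long as a camera call. They do not tell look-alikes from the thing itself.
- nets.spot_in(camera, name): "position" ([column, row] in pixels, amid what is visible of it).
The state is a dict: "time": time; "joint_pos": joint angles; "joint_velocities": joint speeds; "effort": joint torques, N m; "tool_pos": TCP position; "eef_rot": TCP orientation; "contact_force": force on the tool from outside, world axes, zero at the start; "torque": the same for the moment, N m; "grip_width": opening from 0.0 (shut) to 1.0 (fully open); "grasp_force": force on a finger pad.
Only numpy, scipy, OpenCV 4.12 (cv2) and the standard library are available. Lean on these libraries where they do the work, as an engineer would, in place of code of your own. Each camera call takes 0.05 s, during which the arm holds its last target. There are 200 camera calls.

## Working session

There is one attempt and no reset: what is moved stays moved. The work goes in short steps, Python scripts to look and compute and a tool call to move; the robot and the scene stay as the last step left them, time stands still between calls to the robot, and variables do not carry over. Pictures are saved under pics/ and viewed, at most 10 in all, crops included, and the job is handed in when it is done.

Besides the shell and the picture viewer there is one more tool, called after ">>>" by a JSON object that holds its "api" and its "payload", one argument or row to a line. jog_arm: Moves the arm, as the interface text tells. Its arguments: {"type":"object","properties":{"series":{"type":"array"},"force":{"type":"number"}},"required":["series"]}

```bash
mkdir -p pics; cat > h.py <<'E'
import numpy as np, cv2
from plant import arm, cams, job, nets
def snap(n,f=None):
    im=cams.capture(n)
    if f: cv2.imwrite('pics/'+f,cv2.cvtColor(im,cv2.COLOR_RGB2BGR))
    return im
def model(n):
    m=cams.camera_model(n); return np.array(m['mtx'],float),np.array(m['extrinsics'],float)
def onplane(n,px,z,M=None):
    K,E=M or model(n); R,t=E[:3,:3],E[:3,3]
    d=R.T@np.linalg.inv(K)@[px[0],px[1],1]; c=-R.T@t
    return (c+d*(z-c[2])/d[2])
def proj(n,P,M=None):
    K,E=M or model(n); p=K@(E[:3,:3]@np.asarray(P,float)+E[:3,3]); return p[:2]/p[2]
def tri(obs):  # [(M,px),...]
    A=[]
    for (K,E),px in obs:
        P=K@E[:3]; A+= [px[0]*P[2]-P[0], px[1]*P[2]-P[1]]
    X=np.linalg.svd(np.array(A)/np.linalg.norm(A,axis=1)[:,None])[2][-1]; return X[:3]/X[3]
E
python3 - <<'E'
from h import *
print(arm.get_state())
a=snap('scene');b=snap('side')
w=snap('wrist')
names=['tin','lid_top','gauge','bar','stop_block','ramekin','kitchen_timer']
im=np.hstack([cv2.resize(x,(640,480)) for x in (a,b)])
for n,x in (('scene',a),('side',b),('wrist',w)):
    cv2.imwrite(f'pics/{n}0.png',x[:,:,::-1])
    for k in names:
        print(n,k,[(np.round(d['position']).tolist(),round(d['conf'],2)) for d in nets.spot_in(n,k)][:4])
E
```

```text
{'time': 0.0, 'joint_pos': array([-1.03451691e-01,  2.77118976e-01, -2.79075853e-02,  1.26799196e+00,
        3.38967666e-05,  1.46740774e+00]), 'joint_velocities': array([ 1.95841388e-04,  9.53543165e-04, -1.22040989e-04, -9.65519410e-05,
        6.63888615e-04,  6.52301832e-04]), 'effort': array([-1.23772923e-03, -4.45513523e+01,  2.95201170e+01,  1.64704624e-02,
       -2.18722530e-04, -1.59438730e-05]), 'tool_pos': array([6.24213567e+02, 4.93082007e-02, 2.30155825e+02]), 'eef_rot': array([-2.22027606e+00, -2.22013588e+00,  2.15770602e-03]), 'contact_force': array([ 1.01371708,  0.69787186, -0.80509716]), 'torque': array([ 0.06239372,  0.03435076, -0.03557417]), 'grasp_force': 0.0, 'grip_width': 0.9982296259547343}
scene tin [([238.0, 221.0], 0.78)]
scene lid_top [([240.0, 219.0], 0.58)]
scene gauge [([350.0, 247.0], 0.71)]
scene bar [([350.0, 253.0], 0.6)]
scene stop_block [([398.0, 267.0], 0.66), ([434.0, 239.0], 0.59), ([232.0, 266.0], 0.56)]
scene ramekin [([275.0, 276.0], 0.67)]
scene kitchen_timer [([448.0, 283.0], 0.58)]
side tin [([318.0, 339.0], 0.64)]
side lid_top [([316.0, 329.0], 0.68)]
side gauge [([298.0, 235.0], 0.67)]
side bar [([294.0, 233.0], 0.77)]
side stop_block [([300.0, 215.0], 0.76), ([394.0, 320.0], 0.57), ([251.0, 205.0], 0.55)]
side ramekin [([369.0, 278.0], 0.94)]
side kitchen_timer [([304.0, 191.0], 0.6), ([300.0, 216.0], 0.32)]
wrist tin []
wrist lid_top []
wrist gauge [([249.0, 265.0], 0.68)]
wrist bar [([250.0, 266.0], 0.81)]
wrist stop_block [([412.0, 424.0], 0.68), ([261.0, 398.0], 0.59)]
wrist ramekin [([43.0, 64.0], 0.81), ([252.0, 266.0], 0.62)]
wrist kitchen_timer []
```

View pics/scene0.png

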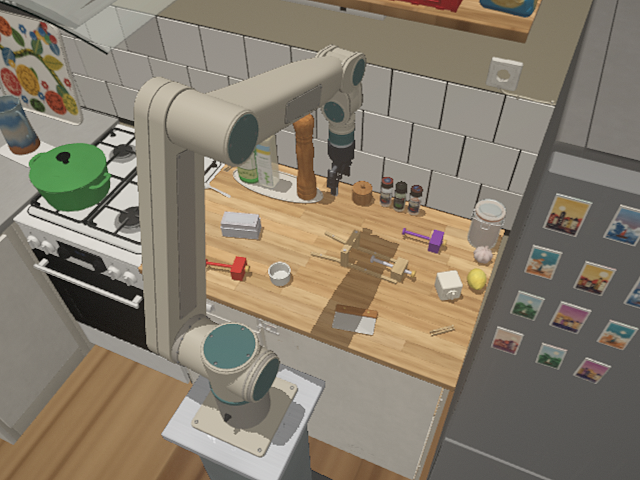

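View pics/side0.png

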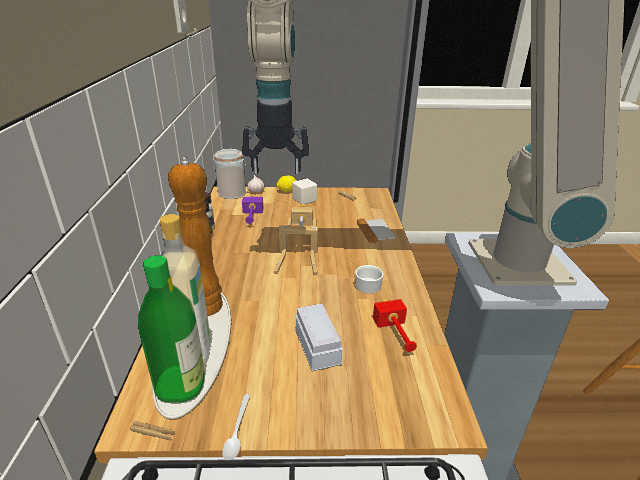

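The tin shows at scene (240,222) and side (318,338). The wooden gauge is at scene (350,247), with its mouth towards the tin. For the stop block there are three candidates: wooden at scene (398,267), purple at (434,239) and red at (238,267). I choose the wooden one, in line with the gauge. I'll check it in a close crop and triangulate.

```bash
python3 - <<'E'
from h import *
S,D=model('scene'),model('side')
for k,a,b in [('lid_top',(240,219),(316,329)),('bar',(350,253),(294,233)),('tin',(238,221),(318,339)),('stop',(398,267),(300,215)),('ram',(275,276),(369,278)),('timer',(448,283),(304,191)),('red',(232,266),(394,320)),('purple',(434,239),(251,205))]:
    print(k,tri([(S,a),(D,b)]).round())
a=cv2.imread('pics/scene0.png')[195:305,205:425];b=cv2.imread('pics/side0.png')[180:380,235:415]
w=cv2.imread('pics/wrist0.png')
c=np.zeros((600,800,3),np.uint8)
x=cv2.resize(a,None,fx=3.6,fy=3,interpolation=cv2.INTER_CUBIC); c[:330,:792]=cv2.resize(a,(792,330)) 
y=cv2.resize(b,(243,270)); c[330:600,:243]=y
c[330:600,260:620]=cv2.resize(w,(360,270))
cv2.imwrite('pics/crop1.png',c)
E
```

```text
lid_top [540. 312.  49.]
bar [567. -65.  48.]
tin [540. 322.  33.]
stop [ 576. -216.   25.]
ram [400. 115.  30.]
timer [ 568. -371.   33.]
red [377. 252.  21.]
purple [ 729. -283.   24.]
```

View pics/crop1.png

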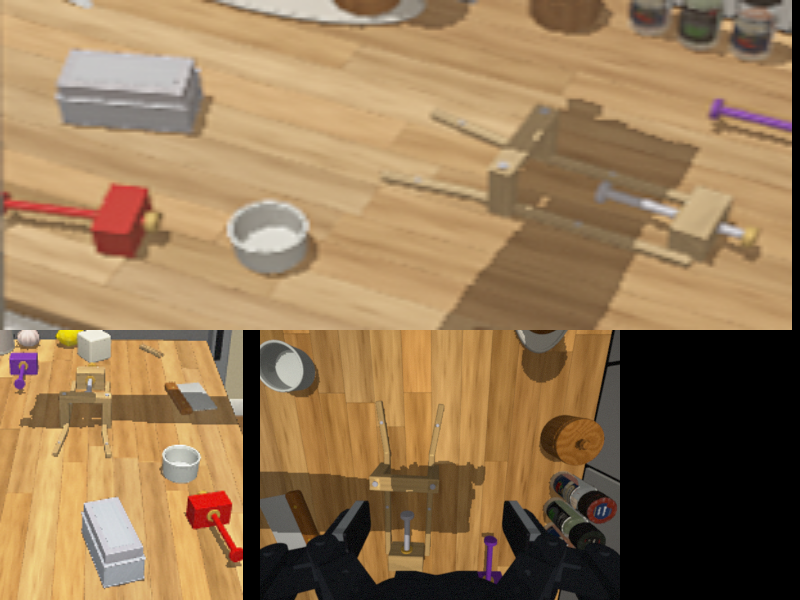

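```bash
python3 - <<'E'
from h import *
K,E=model('wrist');R=E[:3,:3];print('cam',(-R.T@E[:3,3]).round(1),'fwd',R[2].round(3),K[0,0])
for z in (0,): print(onplane('wrist',(320,240),z).round(),onplane('wrist',(320,330),z).round())
np.save('w0.npy',E)
E
```

```text
cam [625.5  75.  374.6] fwd [-0.001 -0.296 -0.955] 402.77209852683905
[632. -49.   0.] [ 632. -149.    0.]
```

View pics/wrist0.png

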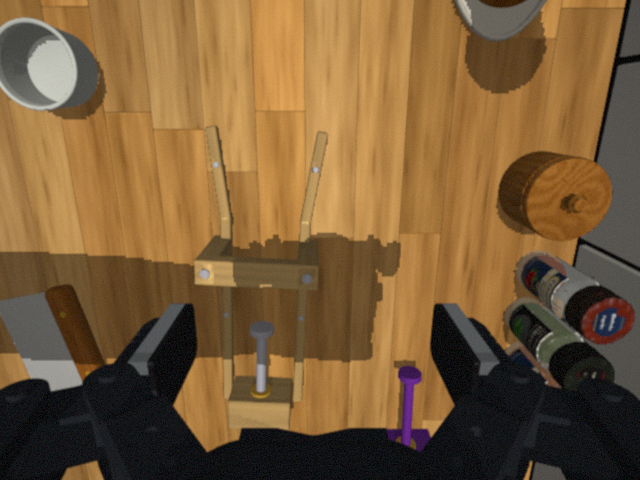

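>>> {"api": "jog_arm", "payload": {
  "series": [
    [[1,4.0,-1.2,0,0,0,0],[1,4.0,-1.2,0,0,0,0],[1,4.0,-1.2,0,0,0,0],[1,4.0,-1.2,0,0,0,0],[1,4.0,-1.2,0,0,0,0],[1,4.0,-1.2,0,0,0,0],[1,3.0,-1.2,0,0,0,0],[1,0,0,0,0,0,0],[1,0,0,0,0,0,0]]
  ]
}}

```text
time: 2.33
tool_pos: [541.1, 269.6, 231.3]
eef_rot: [2.221, 2.221, -0.0]
contact_force: [0.1, 0.1, 0.1]
grip_width: 1.001
grasp_force: 0.0
```

wrist0 shows the gauge: bar top face from (196,262) to (317,291), strip tips at (212,127) and (322,133), block top around (262,390), pad at (262,329). The mouth points up in the image (+y world), so the push goes along about -y.

```bash
cat > g.py <<'E'
from h import *
from scipy.optimize import least_squares
# model pt -> px in wrist0
G=[((-11,-50.5,70),(196,262)),((-11,50.5,70),(319,266)),((11,50.5,70),(317,291)),((11,-50.5,70),(195,286)),
((148,-31,42),(232,377)),((148,31,42),(293,379)),((-110,-49,10),(211.5,127)),((-110,49,10),(322.5,133.5)),
((-30,-32.5,10),(232,217)),((-30,32.5,10),(301,220))]
def pts(p,L): 
    c,s=np.cos(p[2]),np.sin(p[2]); return [np.array([p[0]+c*x-s*y,p[1]+s*x+c*y,z]) for x,y,z in L]
if __name__=='__main__':
    K,_=model('wrist');M=(K,np.load('w0.npy'))
    f=lambda p:np.ravel([proj('',q,M)-o[1] for q,o in zip(pts(p,[o[0] for o in G]),G)])
    r=least_squares(f,[567,-65,-np.pi/2],loss='soft_l1',x_scale=[10,10,.1]);print(r.x.round(4),r.fun.reshape(-1,2).round(1).tolist())
    np.save('gauge.npy',r.x)
    c,s=np.cos(r.x[2]),np.sin(r.x[2]);
    for px in [(262,323),(262,333)]:
        q=onplane('',px,25,M)[:2]-r.x[:2]; print('pad',c*q[0]+s*q[1],-s*q[0]+c*q[1])
E
python3 g.py; python3 - <<'E'
from h import *
np.save('w1.npy',model('wrist')[1]); snap('wrist','wrist1.png')
print(nets.spot_in('wrist','lid_top'),nets.spot_in('wrist','tin'))
E
```

```text
[579.9927 -55.1357  -1.6106] [[-0.7, -2.9], [1.1, -2.2], [1.9, -2.4], [1.5, -2.0], [-1.7, 22.5], [-0.2, 22.6], [-0.6, 2.2], [-0.1, 0.3], [-0.4, 0.8], [-0.1, 0.5]]
pad 71.13316301962868 -1.8853490740281345
pad 82.22532461756101 -1.8566541946944604
[{'position': [299.6, 151.5], 'conf': 0.77}] [{'position': [304.6, 146.6], 'conf': 0.57}]
```

View pics/wrist1.png

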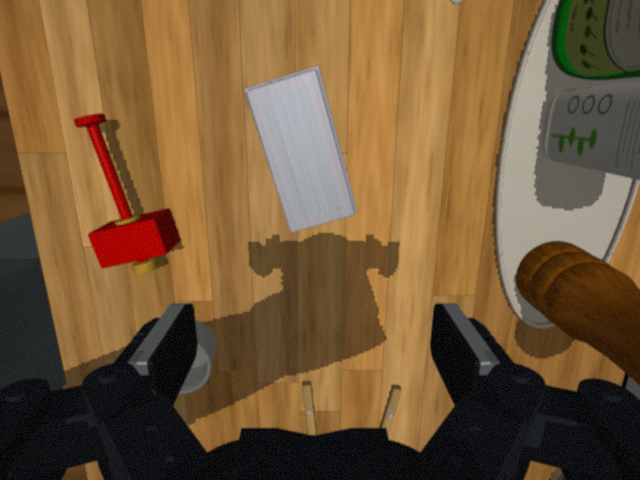

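wrist1 shows the tin top with corners (245,90), (319,67), (356,212) and (291,231). The red look-alike is at (135,237), well clear, and the ramekin is at (195,355).

```bash
sed -i 's/(232,377)/(230.5,400)/;s/(293,379)/(290.5,403)/' g.py; python3 g.py; python3 - <<'E'
from h import *
from g import pts
from scipy.optimize import least_squares
K,_=model('wrist');M=(K,np.load('w1.npy'));S,D=model('scene'),model('side')
ob=[(245,90),(319,67),(356,212),(291,231)]
# along image down = -y. tin x axis ~ along (319,67)->(356,212)
for hx,hy,z in ((57,27,60),(60,30,44)):
    L=[(hx*a,hy*b,z) for a,b in ((-1,-1),(-1,1),(1,1),(1,-1))]
    f=lambda p:np.ravel([proj('',q,M)-o for q,o in zip(pts(p,L),ob)])
    r=least_squares(f,[540,316,-1.3],x_scale=[10,10,.1]);print(z,r.x.round(3),r.fun.round(1))
    print('scene',[proj('',q,S).round().tolist() for q in pts(r.x,L)],'side',[proj('',q,D).round().tolist() for q in pts(r.x,L)])
print('tri lid', tri([(M,(299.6,151.5)),(S,(240,219)),(D,(316,329))]))
im=cv2.imread('pics/side0.png')[290:380,280:360];cv2.imwrite('pics/c2.png',cv2.resize(im,None,fx=6,fy=6,interpolation=cv2.INTER_CUBIC))
E
```

```text
[579.4795 -56.0468  -1.6176] [[-1.2, -2.3], [0.5, -0.7], [1.1, -1.0], [0.9, -1.4], [-1.7, 0.0], [0.8, -0.5], [-0.2, 2.9], [0.2, 1.8], [-0.7, 1.6], [-0.5, 1.7]]
pad 70.21045137748764 -0.9183858466433787
pad 81.30214183506735 -0.8122015541117329
60 [534.082 310.398  -1.289] [ 1.5 -1.1 -2.  -0.  -0.1  1.3  0.8  0. ]
scene [[220.0, 223.0], [224.0, 211.0], [258.0, 215.0], [255.0, 227.0]] side [[341.0, 341.0], [313.0, 347.0], [296.0, 308.0], [322.0, 304.0]]
44 [533.666 308.579  -1.289] [-0.6 -0.6 -0.  -0.7  1.7  1.  -1.   0.7]
scene [[220.0, 228.0], [224.0, 214.0], [260.0, 218.0], [256.0, 231.0]] side [[343.0, 348.0], [312.0, 354.0], [295.0, 313.0], [323.0, 308.0]]
tri lid [537.60091742 310.68775644  48.53016138]
```

View pics/c2.png

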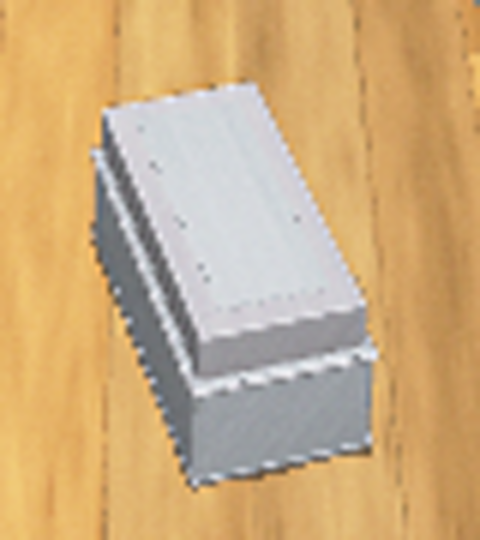

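The side crop confirms the fit. The lid's corners (298,308), (322,304), (341,341) and (314,347) match the prediction for a lid top at 60 mm, tin at (534,310). Next I'll go over the lid with shut fingers, turned to the tin's yaw.

>>> {"api": "jog_arm", "payload": {
  "series": [
    [[0,2.0,-0.35,0,0,0,0],[0,2.0,-0.35,0,0,0,0],[0,0,0,3.0,0,0,-0.141],[0,0,0,3.0,0,0,-0.141],[0,0,0,3.0,0,0,0],[0,0,0,3.0,0,0,0],[0,0,0,2.5,0,0,0],[0,0,0,1.5,0,0,0],[0,0,0,0.5,0,0,0],[0,0,0,0,0,0,0],[0,0,0,0,0,0,0]]
  ]
}}

```text
time: 3.85
tool_pos: [535.0, 310.5, 67.5]
eef_rot: [1.887, 2.511, 0.003]
contact_force: [-0.4, 0.2, -0.2]
grip_width: 0.001
grasp_force: 0.0
```

>>> {"api": "jog_arm", "payload": {
  "series": [
    [[0,0,0,0.2,0,0,0],[0,0,0,0.2,0,0,0],[0,0,0,0.2,0,0,0],[0,0,0,0.2,0,0,0],[0,0,0,0.2,0,0,0],[0,0,0,0,0,0,0]]
  ]
}}

```text
time: 4.6
tool_pos: [534.2, 310.0, 57.2]
eef_rot: [1.887, 2.511, 0.001]
contact_force: [-1.2, -1.4, 5.7]
grip_width: 0.0
grasp_force: 2.5
```

>>> {"api": "jog_arm", "payload": {
  "series": [
    [[0,0,0,0.1,0,0,0],[0,0,0,0.1,0,0,0],[0,0,0,0.05,0,0,0],[0,0,0,0,0,0,0]]
  ]
}}

```text
time: 5.1
tool_pos: [534.2, 310.0, 54.8]
eef_rot: [1.887, 2.511, 0.001]
contact_force: [-1.2, -1.7, 6.6]
grip_width: -0.002
grasp_force: 3.0
```

>>> {"api": "jog_arm", "payload": {
  "series": [
    [[0,0,0,0.05,0,0,0],[0,0,0,0,0,0,0]]
  ]
}}

```text
time: 5.35
tool_pos: [534.2, 310.0, 54.4]
eef_rot: [1.887, 2.511, 0.001]
contact_force: [-2.1, 0.1, 5.7]
grip_width: -0.001
grasp_force: 3.1
```

>>> {"api": "jog_arm", "payload": {
  "series": [
    [[0,0,0,0.05,0,0,0],[0,0,0,0,0,0,0]]
  ]
}}

```text
time: 5.6
tool_pos: [534.1, 310.0, 54.0]
eef_rot: [1.887, 2.511, 0.001]
contact_force: [-1.4, -0.8, 7.7]
grip_width: 0.002
grasp_force: 3.5
```

>>> {"api": "jog_arm", "payload": {
  "series": [
    [[0,0,0,0.05,0,0,0],[0,0,0,0,0,0,0]]
  ]
}}

```text
time: 5.85
tool_pos: [534.2, 310.0, 54.0]
eef_rot: [1.887, 2.511, 0.001]
contact_force: [-2.8, -2.4, 9.6]
grip_width: 0.001
grasp_force: 4.8
```

>>> {"api": "jog_arm", "payload": {
  "series": [
    [[0,0,0,0.05,0,0,0],[0,0,0,0.05,0,0,0],[0,0,0,0,0,0,0]]
  ]
}}

```text
time: 6.22
tool_pos: [534.3, 310.0, 54.0]
eef_rot: [1.887, 2.511, 0.001]
contact_force: [-5.0, -1.5, 14.2]
grip_width: -0.0
grasp_force: 7.2
```

The lid went solid at 54.0 mm with 14 N, so it is home. Now I'll raise, open and go down around the body.

>>> {"api": "jog_arm", "payload": {
  "series": [
    [[0,0,0,-2.5,0,0,0],[1,0,0,-3.0,0,0,0],[1,0,0,0,0,0,0],[1,0,0,0,0,0,0],[1,0,0,0,0,0,0],[1,0,0,0,0,0,0],[1,0,0,0,0,0,0]]
  ]
}}

```text
time: 7.1
tool_pos: [533.6, 309.8, 105.6]
eef_rot: [-1.887, -2.511, 0.002]
contact_force: [-0.8, 0.0, 0.1]
grip_width: 1.0
grasp_force: 0.0
```

>>> {"api": "jog_arm", "payload": {
  "series": [
    [[1,0,0,2.0,0,0,0],[1,0,0,2.0,0,0,0],[1,0,0,2.0,0,0,0],[1,0,0,1.5,0,0,0],[1,0,0,1.0,0,0,0],[1,0,0,0.5,0,0,0],[1,0,0,0.4,0,0,0],[1,0,0,0,0,0,0]]
  ]
}}

```text
time: 8.1
tool_pos: [534.1, 310.1, 12.4]
eef_rot: [1.887, 2.511, 0.0]
contact_force: [-0.2, -0.4, 0.7]
grip_width: 1.003
grasp_force: 0.0
```

>>> {"api": "jog_arm", "payload": {
  "series": [
    [[0,0,0,0,0,0,0],[0,0,0,0,0,0,0],[0,0,0,0,0,0,0],[0,0,0,0,0,0,0],[0,0,0,0,0,0,0],[0,0,0,0,0,0,0]]
  ],
  "force": 40
}}

```text
time: 8.85
tool_pos: [534.2, 310.1, 12.9]
eef_rot: [1.887, 2.512, 0.001]
contact_force: [-2.3, -0.7, 4.8]
grip_width: 0.693
grasp_force: 46.3
```

>>> {"api": "jog_arm", "payload": {
  "series": [
    [[0,0,0,-1.0,0,0,0],[0,0,0,-2.0,0,0,0],[0,0,0,-2.0,0,0,0],[0,0,0,-2.0,0,0,0],[0,0,0,0,0,0,0],[0,0,0,0,0,0,0]]
  ]
}}

```text
time: 9.6
tool_pos: [533.1, 309.5, 81.1]
eef_rot: [-1.887, -2.511, 0.003]
contact_force: [-0.0, -1.0, -4.5]
grip_width: 0.697
grasp_force: 45.4
```

>>> {"api": "jog_arm", "payload": {
  "series": [
    [[0,-2.5,-0.15,0,0,0,0],[0,-3.0,-0.15,0,0,0,0],[0,-3.0,-0.15,0,0,0,0],[0,-3.0,-0.15,0,0,0,0],[0,-3.0,-0.15,0,0,0,0],[0,-3.0,-0.15,0,0,0,0],[0,-2.5,-0.15,0,0,0,0],[0,-1.5,-0.15,0,0,0,0],[0,0,0,0,0,0,0.11],[0,0,0,0,0,0,0.11],[0,0,0,0,0,0,0.108],[0,0,0,0,0,0,0],[0,0,0,0,0,0,0]]
  ]
}}

```text
time: 11.22
tool_pos: [581.9, 100.3, 81.8]
eef_rot: [-2.27, -2.171, 0.001]
contact_force: [0.2, -0.4, -3.7]
grip_width: 0.692
grasp_force: 45.3
```

```bash
python3 - <<'E'
from h import *
from g import pts
s=arm.get_state();print(s['tool_pos'],s['eef_rot'],s['contact_force'])
g=np.load('gauge.npy')
M={n:model(n) for n in('scene','side','wrist')}
I={n:snap(n,n+'3.png')[:,:,::-1].copy() for n in M}
np.save('w3.npy',M['wrist'][1])
seg=[]
for sg in(1,-1):
    seg+=[((-110,sg*44,10),(-30,sg*32.5,10)),((-30,sg*32.5,10),(170,sg*32.5,10)),((-11,sg*50.5,70),(11,sg*50.5,70)),((-11,sg*32.5,0),(-11,sg*32.5,56))]
    seg+=[((148,-31*sg,42),(148,31*sg,42)),((148,31*sg,42),(182,31*sg,42)),((11*sg,-50.5,70),(11*sg,50.5,70))]
seg+=[((-11,-32.5,56),(-11,32.5,56))]
def draw(im,n,k,x0,y0):
    im=cv2.resize(im,None,fx=k,fy=k,interpolation=cv2.INTER_CUBIC)
    for a,b in seg:
        p,q=[tuple(((proj('',v,M[n])+.5-[x0,y0])*k).round().astype(int)) for v in pts(g,[a,b])]
        cv2.line(im,[int(v) for v in p],[int(v) for v in q],(255,0,255),1)
    return im
c=np.zeros((600,800,3),np.uint8)
a=draw(I['scene'][215:295,300:420],'scene',4,300,215);c[:320,:480]=a
b=draw(I['side'][190:290,260:340],'side',4,260,190)[:,:320];c[:400,480:800]=b
w=draw(I['wrist'],'wrist',.58,0,0);c[320:598,:371]=w[:278]
cv2.imwrite('pics/ov.png',c)
E
```

```text
[581.88429512 100.29606406  81.83281198] [-2.26952652e+00 -2.17138158e+00  9.79971627e-04] [ 0.21359553 -0.42951179 -3.71504572]
```

View pics/ov.png

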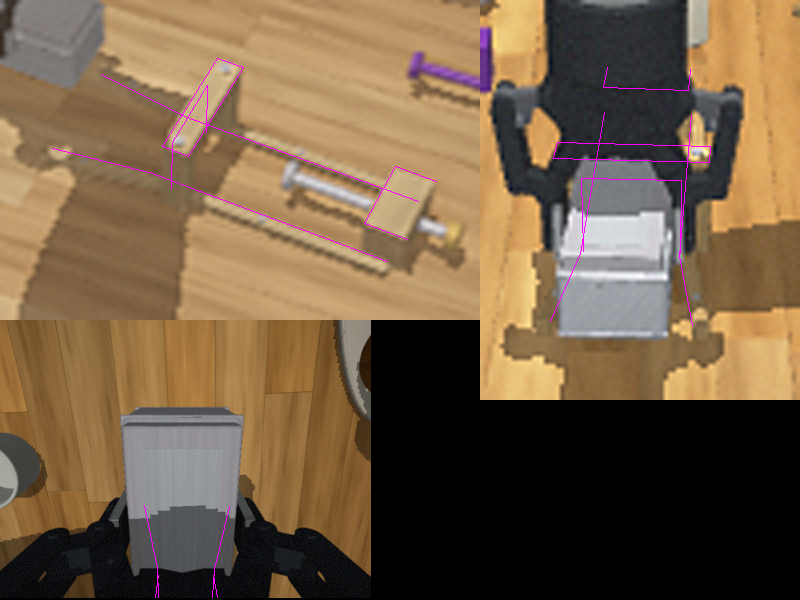

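The overlay agrees with the gauge in the scene view: bar top (168,150) to (240,68) and block top (366,222) to (436,183), both in crop pixels. The side view agrees too, and the tin hangs level. Next, over the mouth and down most of the way.

>>> {"api": "jog_arm", "payload": {
  "series": [
    [[0,-1.8,0.16,0,0,0,0],[0,-1.9,0.16,0,0,0,0],[0,-1.9,0.16,0,0,0,0],[0,0,0,1.5,0,0,0],[0,0,0,1.5,0,0,0],[0,0,0,1.2,0,0,0],[0,0,0,0.8,0,0,0],[0,0,0,0.4,0,0,0],[0,0,0,0.4,0,0,0],[0,0,0,0,0,0,0]]
  ]
}}

```text
time: 12.62
tool_pos: [584.5, 44.1, 24.3]
eef_rot: [-2.272, -2.17, 0.0]
contact_force: [-1.1, 0.3, -3.5]
grip_width: 0.696
grasp_force: 45.3
```

>>> {"api": "jog_arm", "payload": {
  "series": [
    [[0,0,0,0.3,0,0,0],[0,0,0,0.3,0,0,0],[0,0,0,0.2,0,0,0],[0,0,0,0,0,0,0]]
  ]
}}

```text
time: 13.12
tool_pos: [584.2, 44.0, 16.0]
eef_rot: [-2.272, -2.169, 0.001]
contact_force: [0.7, -0.8, -4.0]
grip_width: 0.691
grasp_force: 45.3
```

>>> {"api": "jog_arm", "payload": {
  "series": [
    [[0,0,0,0.2,0,0,0],[0,0,0,0.1,0,0,0],[0,0,0,0,0,0,0]]
  ]
}}

```text
time: 13.5
tool_pos: [584.4, 44.0, 13.2]
eef_rot: [-2.272, -2.17, 0.0]
contact_force: [-0.1, 0.3, -3.5]
grip_width: 0.693
grasp_force: 45.3
```

```bash
python3 - <<'E'
from h import *
a=snap('scene')[215:295,290:410,::-1];b=snap('side')[190:290,250:350,::-1]
c=np.zeros((400,800,3),np.uint8);c[:320,:480]=cv2.resize(a,(480,320),interpolation=2);c[:320,480:800]=cv2.resize(b,(320,320),interpolation=2)
cv2.imwrite('pics/pl.png',c)
E
```

```text
(no output)
```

View pics/pl.png

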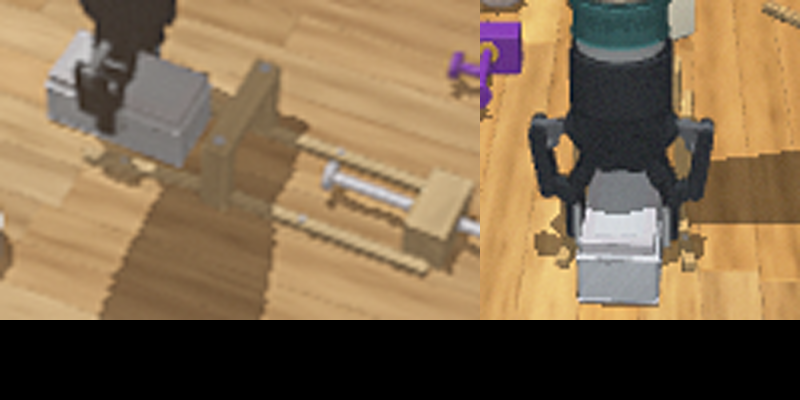

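The tin stands aligned between the strips in the mouth, centred in the side view (tin at 618 against a strip midline of about 620). Touch down and release.

>>> {"api": "jog_arm", "payload": {
  "series": [
    [[0,0,0,0.1,0,0,0],[0,0,0,0.05,0,0,0],[0,0,0,0,0,0,0]]
  ]
}}

```text
time: 13.98
tool_pos: [584.8, 44.0, 12.9]
eef_rot: [2.272, 2.17, 0.0]
contact_force: [-2.1, 0.6, 6.2]
grip_width: 0.697
grasp_force: 46.4
```

>>> {"api": "jog_arm", "payload": {
  "series": [
    [[0.8,0,0,0,0,0,0],[0.95,0,0,0,0,0,0],[1,0,0,0,0,0,0],[1,0,0,0,0,0,0],[1,0,0,0,0,0,0]]
  ]
}}

```text
time: 14.6
tool_pos: [584.5, 44.0, 11.7]
eef_rot: [-2.272, -2.17, 0.0]
contact_force: [-0.1, 0.4, -0.2]
grip_width: 0.998
grasp_force: 0.0
```

>>> {"api": "jog_arm", "payload": {
  "series": [
    [[1,0,0,-2.5,0,0,0],[1,0,0,-3.0,0,0,0],[1,0,0,-3.0,0,0,0],[0,2.5,0,0,0,0,0],[0,3.5,0,0,0,0,0],[0,3.0,0,0,0,0,0],[0,0,0,2.0,0,0,0],[0,0,0,3.0,0,0,0],[0,0,0,2.0,0,0,0],[0,0,0,0.7,0,0,0],[0,0,0,0,0,0,0],[0,0,0,0,0,0,0]]
  ]
}}

```text
time: 16.1
tool_pos: [589.7, 133.9, 20.9]
eef_rot: [2.271, 2.169, 0.002]
contact_force: [0.6, -0.9, -0.1]
grip_width: 0.003
grasp_force: 0.0
```

```bash
python3 - <<'E'
from h import *
print(arm.get_state()['tool_pos'])
a=snap('scene')[205:305,270:420,::-1];b=snap('side')[190:290,250:350,::-1];w=snap('wrist')[:,:,::-1]
c=np.zeros((600,800,3),np.uint8);c[:320,:480]=cv2.resize(a,(480,320),interpolation=2);c[:320,480:800]=cv2.resize(b,(320,320),interpolation=2)
c[320:,:373]=cv2.resize(w,(373,280))
cv2.imwrite('pics/pl2.png',c)
E
```

```text
[589.65354905 133.9365022   20.86109355]
```

View pics/pl2.png

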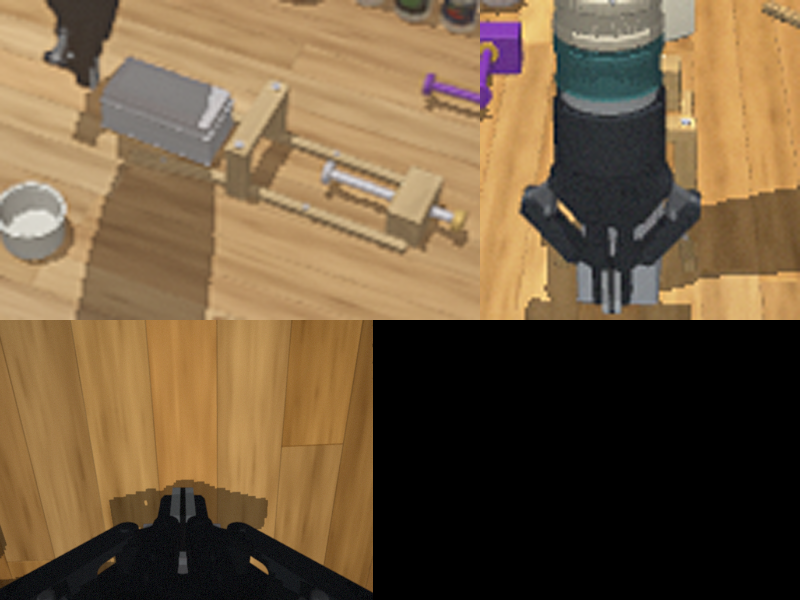

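The tin stands in the mouth with the fingers behind its rear end, mid-width: fingers at side crop x=613, tin at 618. Start pushing.

>>> {"api": "jog_arm", "payload": {
  "series": [
    [[0,-0.8,-0.1,0,0,0,0],[0,-0.5,0,0,0,0,0],[0,-0.3,0,0,0,0,0],[0,-0.3,0,0,0,0,0],[0,-0.4,0,0,0,0,0],[0,-0.4,0,0,0,0,0],[0,-0.4,0,0,0,0,0],[0,-0.4,0,0,0,0,0]]
  ]
}}

```text
time: 17.25
tool_pos: [586.1, 98.8, 19.8]
eef_rot: [2.272, 2.17, 0.0]
contact_force: [-0.3, 2.5, 1.1]
grip_width: -0.001
grasp_force: 1.1
```

>>> {"api": "jog_arm", "payload": {
  "series": [
    [[0,-0.4,0,0,0,0,0],[0,-0.4,0,0,0,0,0],[0,-0.4,0,0,0,0,0],[0,-0.4,0,0,0,0,0],[0,-0.4,0,0,0,0,0]]
  ]
}}

```text
time: 17.88
tool_pos: [585.1, 78.7, 19.8]
eef_rot: [-2.272, -2.17, 0.0]
contact_force: [0.2, 1.5, 0.6]
grip_width: -0.001
grasp_force: 1.1
```

>>> {"api": "jog_arm", "payload": {
  "series": [
    [[0,-0.4,0,0,0,0,0],[0,-0.4,0,0,0,0,0],[0,-0.4,0,0,0,0,0],[0,-0.4,0,0,0,0,0],[0,-0.4,0,0,0,0,0]]
  ]
}}

```text
time: 18.5
tool_pos: [584.2, 58.8, 19.8]
eef_rot: [-2.272, -2.17, -0.0]
contact_force: [-0.6, 3.1, 0.5]
grip_width: 0.001
grasp_force: 1.2
```

>>> {"api": "jog_arm", "payload": {
  "series": [
    [[0,-0.4,0,0,0,0,0],[0,-0.4,0,0,0,0,0],[0,-0.4,0,0,0,0,0],[0,-0.4,0,0,0,0,0],[0,-0.3,0,0,0,0,0],[0,-0.3,0,0,0,0,0],[0,0,0,0,0,0,0]]
  ]
}}

```text
time: 19.38
tool_pos: [583.1, 36.5, 19.8]
eef_rot: [2.272, 2.169, -0.001]
contact_force: [-0.4, 0.1, 1.5]
grip_width: -0.002
grasp_force: 0.5
```

>>> {"api": "jog_arm", "payload": {
  "series": [
    [[0,-0.3,0,0,0,0,0],[0,-0.3,0,0,0,0,0],[0,-0.2,0,0,0,0,0],[0,-0.2,0,0,0,0,0],[0,-0.2,0,0,0,0,0]]
  ]
}}

```text
time: 20.0
tool_pos: [582.6, 25.0, 19.8]
eef_rot: [-2.272, -2.17, -0.0]
contact_force: [-0.1, 2.5, 1.1]
grip_width: -0.005
grasp_force: 1.4
```

>>> {"api": "jog_arm", "payload": {
  "series": [
    [[0,-0.15,0,0,0,0,0],[0,-0.15,0,0,0,0,0],[0,-0.15,0,0,0,0,0],[0,-0.15,0,0,0,0,0],[0,-0.15,0,0,0,0,0]]
  ]
}}

```text
time: 20.62
tool_pos: [582.2, 17.6, 19.8]
eef_rot: [-2.272, -2.17, 0.0]
contact_force: [-0.7, 2.9, 0.9]
grip_width: 0.001
grasp_force: 1.7
```

>>> {"api": "jog_arm", "payload": {
  "series": [
    [[0,-0.15,0,0,0,0,0],[0,-0.15,0,0,0,0,0],[0,-0.15,0,0,0,0,0]]
  ]
}}

```text
time: 21.0
tool_pos: [581.9, 13.1, 19.8]
eef_rot: [-2.272, -2.169, 0.0]
contact_force: [-1.9, 4.3, 1.7]
grip_width: 0.004
grasp_force: 1.9
```

>>> {"api": "jog_arm", "payload": {
  "series": [
    [[0,-0.15,0,0,0,0,0],[0,-0.15,0,0,0,0,0]]
  ]
}}

```text
time: 21.25
tool_pos: [581.7, 10.1, 19.8]
eef_rot: [-2.272, -2.169, 0.0]
contact_force: [-1.5, 3.9, 2.1]
grip_width: 0.002
grasp_force: 2.1
```

>>> {"api": "jog_arm", "payload": {
  "series": [
    [[0,-0.15,0,0,0,0,0],[0,-0.15,0,0,0,0,0]]
  ]
}}

```text
time: 21.5
tool_pos: [581.6, 7.0, 19.7]
eef_rot: [-2.272, -2.17, 0.0]
contact_force: [-3.0, 4.9, 2.0]
grip_width: 0.003
grasp_force: 1.9
```

>>> {"api": "jog_arm", "payload": {
  "series": [
    [[0,-0.15,0,0,0,0,0],[0,-0.15,0,0,0,0,0]]
  ]
}}

```text
time: 21.75
tool_pos: [581.5, 3.9, 19.7]
eef_rot: [-2.272, -2.17, 0.001]
contact_force: [-2.0, 3.4, 1.6]
grip_width: -0.0
grasp_force: 1.9
```

>>> {"api": "jog_arm", "payload": {
  "series": [
    [[0,-0.15,0,0,0,0,0],[0,-0.15,0,0,0,0,0]]
  ]
}}

```text
time: 22.0
tool_pos: [581.4, 2.8, 19.7]
eef_rot: [-2.269, -2.168, -0.005]
contact_force: [-2.2, 11.5, 2.3]
grip_width: -0.003
grasp_force: 5.4
```

>>> {"api": "jog_arm", "payload": {
  "series": [
    [[0,-0.15,0,0,0,0,0],[0,-0.1,0,0,0,0,0]]
  ]
}}

```text
time: 22.25
tool_pos: [581.4, 2.8, 19.8]
eef_rot: [-2.264, -2.167, -0.012]
contact_force: [-2.5, 16.4, 1.9]
grip_width: 0.0
grasp_force: 8.2
```

>>> {"api": "jog_arm", "payload": {
  "series": [
    [[0,-0.1,0,0,0,0,0],[0,-0.1,0,0,0,0,0]]
  ]
}}

```text
time: 22.5
tool_pos: [581.4, 2.8, 19.8]
eef_rot: [-2.261, -2.167, -0.017]
contact_force: [-0.7, 22.2, 2.3]
grip_width: 0.004
grasp_force: 10.7
```

The end stop is felt: no motion at y=2.8 while the force rises to 22 N. Back off straight, then up and away.

>>> {"api": "jog_arm", "payload": {
  "series": [
    [[0,0.3,0,0,0,0,0],[0,0.5,0,0,0,0,0],[0,1.5,0,0,0,0,0],[0,2.5,0,0,0,0,0],[0,2.0,0,-2.0,0,0,0],[0,3.0,0,-4.0,0,0,0],[0,3.0,0,-4.0,0,0,0],[0,3.0,0,-4.0,0,0,0],[0,0,0,0,0,0,0],[0,0,0,0,0,0,0]]
  ]
}}

```text
time: 23.75
tool_pos: [588.7, 154.2, 159.6]
eef_rot: [2.271, 2.169, -0.001]
contact_force: [-0.2, 0.7, -0.3]
grip_width: 0.001
grasp_force: 0.0
```

```bash
python3 - <<'E'
from h import *
s=arm.get_state();print(s['tool_pos'],s['contact_force'])
a=snap('scene')[205:305,270:470,::-1];b=snap('side')[180:300,250:400,::-1];w=snap('wrist')[:,:,::-1]
c=np.zeros((600,800,3),np.uint8);c[:300,:600]=cv2.resize(a,(600,300),interpolation=2);c[300:,:375]=cv2.resize(b,(375,300),interpolation=2)
c[300:,400:]=cv2.resize(w,(400,300))
cv2.imwrite('pics/fin.png',c)
E
```

```text
[588.66735637 154.24762309 159.56714253] [-0.21351665  0.7405304  -0.27109095]
```

View pics/fin.png

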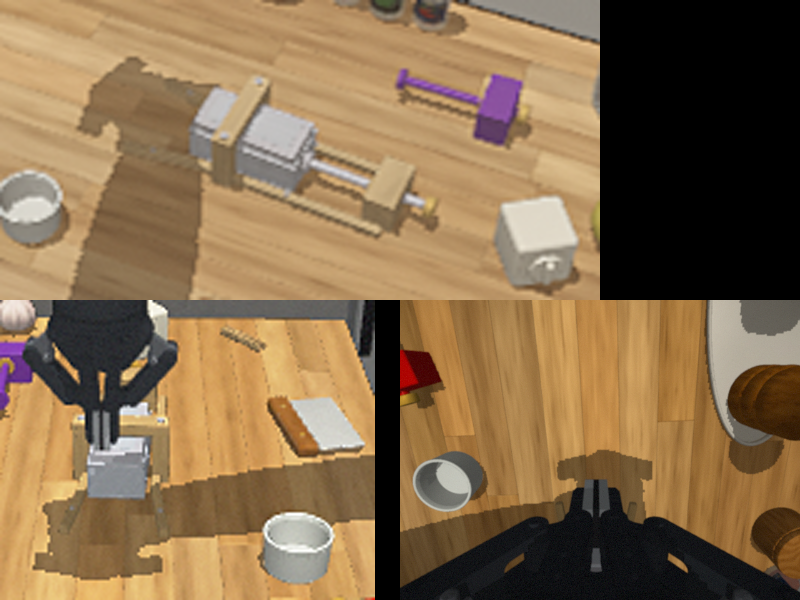

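The final view shows the tin under the bar at (250,140), its front end at the steel pad at (312,155), between the strips. The ramekin (30,207) and timer (537,240) are undisturbed and the arm is clear, so I'll hand in.

```bash
python3 -c "
from h import *
print(job.hand_in())"
```

```text
the job is handed in; nothing more can be done
None
```

The job is handed in: the lid is pressed home (solid at 54.0 mm), and the tin is pushed under the bar against the end stop (about 22 N), standing between the strips, with the ramekin and timer untouched, at about 24 s on the robot clock.

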